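# Open the push-to-open cutlery box at the serving counter

### The arm

A 6-joint arm with a two-finger parallel gripper is mounted at the origin on the work surface. World frame = base frame: x ahead of the robot, y to its left, z up, the work surface at z = 0. Lengths are in mm, angles in rad, forces in N, time in s.
With the tool pointing down it reaches from about 325 to 775 mm from the base axis. Payload 9.3 kg.
Tool frame: the origin (TCP) lies at the very end of the fingers, on their centre line; the grasp point (between the pads) lies 19 mm behind it; z points along the fingers, y is the line along which they close (so a half turn about z gives the same grasp; the last joint's range is limited). The gripper opens to 85 mm and grips with 20 to 120 N. Pads are 22 mm wide; open, the fingers measure 114 mm over their backs; the gripper's body (76 mm by 85 mm) begins 54 mm behind the grasp point. The pads swing forward as they close: fully open they stand 13 mm farther back than shut.
Start: joints at [-1.422, 0.259, 0.021, 1.334, 0, 1.418], TCP at [163.475, -525.14, 198.079] pointing down, gripper open.
Joint ranges: [-3.04, 3.04], [-0.91, 1.82], [-1.04, 1.36], [-1.92, 1.95], [-1.52, 1.45], [-3.14, 3.14]. Speed limits (rad/s): [2.22, 2.22, 2.79, 3.14, 3.14, 3.14].

### API

Orientations are given as a rotation vector (axis times angle).
In Python, from plant import env gives the robot as it stands.
- The arm moves only by the shell command python3 -m pendant 'ROWS' [OPENING]. ROWS is JSON, a list that holds one entry, the list of rows, each a list of 4 numbers: the shift along the world's x, y, z in cm, then the turn about the world's z in degrees. A call has 1 to 8 rows; each row is the pose to reach, as a shift and turn from the pose commanded when the call began; what a row does not reach only later rows make up. A row lasts 1/12 s, in which the tool goes at most 41.7 mm and 7.16 degrees, less where a joint would pass 70% of its speed; a pose out of reach is approached as far as the arm can. A call with a gripper value outside its range is refused whole. OPENING is the opening, from 0 (shut) to 1 (fully open), set as the call begins (- or left out, the last holds). The fingers move at their own pace and stop on an object; the grip force is fixed at half the most. Time passes only in rows, so rows that repeat a pose let the fingers close. It gives the time, the measured TCP pose, the force, the opening and the grip force at its end, in the units of the state.
- env.read_state(): the state, without advancing time (a new reading comes with each control period).
- env.capture(name): name is "scene" or "top" or "wrist"; returns a dict with "image" (384x512x3 uint8, red, green, blue), "z_map" (384x512 float32, mm along the optical axis (not along the pixel's ray), 0 where there is no reading), "fx", "fy", "cx", "cy" (pixels), "rvec" (rotation vector, rad) and "tvec" (3), from world to camera coordinates, as OpenCV has them; the wrist camera has in their place "tool_from_camera" (4x4, takes a point from camera to tool coordinates, whose origin is the TCP and whose axes are the flange's). Camera axes: x right, y down, z forward; pixel columns grow to the right and rows downward; lengths in mm; the calibration is good to about 2 mm. A picture is of the moment at which its call begins: read the wrist's pose just before it.
- env.close_job(): hands the job in; it is judged then, once.
The state is a dict: "clock": time; "qpos": joint angles; "joint_velocities": joint speeds; "effort": joint torques, N m; "tool_pos": TCP position; "eef_rot": TCP orientation; "force": force on the tool from outside, world axes, zero at the start; "moment": the same for the moment, N m; "grip_width": finger opening in mm; "gripper_force": force on a finger pad.
Only numpy, scipy, OpenCV 4.12 (cv2) and the standard library are available. Lean on these libraries where they do the work, as an engineer would, in place of code of your own. Each camera call takes 0.05 s, during which the arm holds its last target. There are 200 camera calls.

### The job

Open the cutlery box, the longer of the two white boxes with handleless steel lids: press the front edge of its lid gently down until the touch latch clicks, without ramming it, then catch the lid as it springs up by keeping the fingers on it and easing it up slowly, never letting it fly up. Let go only when it is most of the way up, so that it comes to rest fully open, and leave the smaller napkin box shut.

Things in the scene. Friction and masses are not known exactly. Their poses are not given: they have to be found in the camera images.
- cutlery_box: White box fixed on a wooden plinth 8 to 52 mm high; 160 mm deep (its x), 220 long (y), 125 high with lid shut. Origin: centre of its underside, on the plinth; x from its front (robot side) to its hinged back, y along the hinge, z up. Flat steel lid over all, 10 thick, no handle, top at z = 125. Hinge axis along y at x = 78, z = 120; lid's front edge at x = -80. Latch behind mid front edge.
- cutlery_lid (a joint): Lid angle, rad: 0 shut and latched; negative pressed in (clicks free by -0.03, 5 mm down at the front edge, with 5 N there; rigid stop at -0.04, not to be pressed on with over 40 N); positive: front edge up and back; 1.45 fully open. Once free it pushes up with 2 N at the edge, under 1 N above 0.6; let go when low it flies up at over 5 rad/s, above 1.0 it drifts gently to fully open.
- napkin_box: The napkin box, a bystander to be left shut: the same kind of white box with a steel push-to-open lid, same depth (160) and height (125) but only 130 mm long (its y). Fixed on its own plinth. Origin: centre of its underside, axes as for the cutlery box.
- napkin_lid (a joint): Lid angle of the napkin box, rad: 0 shut, works like the other lid. It must stay shut.

How it is judged:
By the outcome, as a careful person would: the job done as asked, in the order asked, and still so for the second after the job is handed in, with the robot touching nothing.
It also fails if it takes over 42 s, if anything falls off the work surface, if the arm or the gripper's body presses on something with over 40 N, if the wrist force passes 120 N, or if a joint passes its speed limit or range.

## Working session

There is one attempt and no reset: what is moved stays moved. The work goes in short steps, Python scripts to look and compute and a shell command to move; the robot and the scene stay as the last step left them, time stands still between calls to the robot, and variables do not carry over. Pictures are saved under pics/ and viewed, at most 10 in all, crops included, and the job is handed in when it is done.

```bash
mkdir -p pics; ls
python3 - <<'E'
from plant import env
import cv2,numpy as np
s=env.read_state();print({k:np.round(v,3) for k,v in s.items()})
ims=[]
for n in("top","scene"):
    c=env.capture(n);ims.append(c["image"]);np.savez("/tmp/%s.npz"%n,**c)
    print(n,c["fx"],c["cx"],c["rvec"],c["tvec"],(c["z_map"]>0).mean())
cv2.imwrite("pics/a.png",ims[0][:,:,::-1]);cv2.imwrite("pics/b.png",ims[1][:,:,::-1])
E
```

```text
pics
{'clock': np.float64(0.0), 'qpos': array([-1.422,  0.259,  0.021,  1.334,  0.   ,  1.418]), 'joint_velocities': array([ 0.001, -0.001, -0.002, -0.001, -0.001, -0.   ]), 'effort': array([ 2.0000e-03, -5.5564e+01,  3.4453e+01,  1.4000e-02, -0.0000e+00,
        0.0000e+00]), 'tool_pos': array([ 163.431, -524.834,  197.475]), 'eef_rot': array([-3.105, -0.472, -0.   ]), 'force': array([ 0.971, -0.393, -0.329]), 'moment': array([-0.013,  0.008,  0.027]), 'gripper_force': np.float64(0.0), 'grip_width': np.float64(85.532)}
top 381.44965475111104 255.61942538538023 [ 2.10205761 -2.15698374  0.23044789] [  2.48406516 587.59548539 919.2452915 ] 0.9958343505859375
scene 411.6999725454636 254.5431972111227 [ 2.17815394  1.05522256 -0.44286383] [-350.21550173 -242.91441544 1518.0243318 ] 0.9959818522135416
```

View pics/a.png

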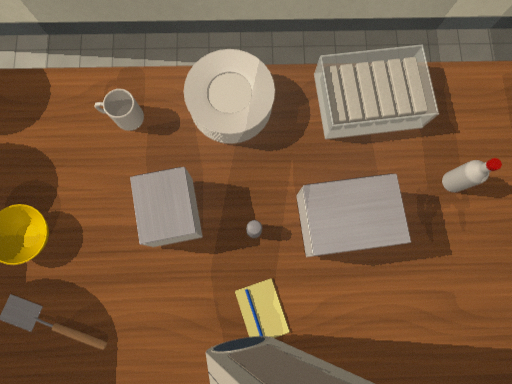

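View pics/b.png

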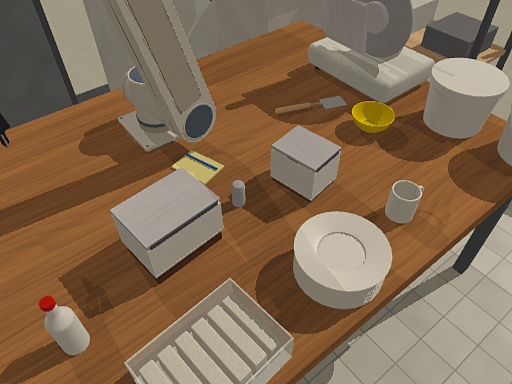

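The top view shows the cutlery box's lid at about (355,215) and the smaller napkin box at (167,207), with the robot at the bottom of the picture. The scene view agrees. Next I measure both lid rectangles.

Run:
```python
import numpy as np,cv2
c=dict(np.load("/tmp/top.npz"));R=cv2.Rodrigues(c["rvec"])[0]
v,u=np.mgrid[:384,:512];z=c["z_map"]
P=np.stack([(u-c["cx"])/c["fx"]*z,(v-c["cy"])/c["fy"]*z,z],-1)
W=(P-c["tvec"])@R
for n,(a,b) in {"cut":((355,215)),"nap":((167,207))}.items():
    h=np.median(W[b-10:b+10,a-10:a+10,2])
    m=(abs(W[...,2]-h)<7)&(z>0)&(abs(u-a)<70)&(abs(v-b)<60)
    n_,l,st,_=cv2.connectedComponentsWithStats(m.astype(np.uint8))
    m=l==l[b,a]
    p=W[m]; r=cv2.minAreaRect(p[:,:2].astype(np.float32))
    print(n,"h",h,r,cv2.boxPoints(r).round(1).tolist(),m.sum())
    # pixel corners cast on plane h
```

```text
cut h 165.69346261879485 ((513.661865234375, -235.11341857910156), (161.701416015625, 220.8541259765625), 6.008680820465088) [[421.70001220703125, -133.8000030517578], [444.79998779296875, -353.3999938964844], [605.5999755859375, -336.5], [582.5, -116.80000305175781]] 6845
nap h 140.91844690011132 ((548.8958740234375, 206.69784545898438), (162.21180725097656, 130.8240966796875), 9.980871200561523) [[457.70001220703125, 257.1000061035156], [480.3999938964844, 128.1999969482422], [640.0999755859375, 156.3000030517578], [617.4000244140625, 285.20001220703125]] 3882
```

```bash
python3 -m pendant '[[[1,1,3,0],[4,4,4,-3],[7,6.8,4,-6],[10,9.6,4,-9],[12.8,12.4,4,-11.3],[15.6,15.1,4,-11.3],[18.4,17.8,4,-11.3],[21,20.4,4,-11.3]]]' 0
python3 -m pendant '[[[2.6,2.5,0,0],[5.2,5,0,0],[7.4,7.1,-0.5,0],[8.3,8,-1.5,0],[8.3,8,-2.5,0],[8.3,8,-3.5,0],[8.3,8,-3.5,0],[8.3,8,-3.5,0]]]'
python3 - <<'E'
from plant import env
import cv2,numpy as np
c=env.capture("scene")["image"]; cv2.imwrite("pics/c.png",cv2.resize(c[100:300,80:320],(720,600))[:,:,::-1])
w=env.capture("wrist")["image"]; cv2.imwrite("pics/d.png",w[:,:,::-1])
s=env.read_state();print({k:np.round(v,2) for k,v in s.items()})
E
```

```text
clock: 0.77
tool_pos: [374.6, -319.3, 238.0]
eef_rot: [-3.137, -0.164, 0.0]
force: [1.4, -0.9, -0.1]
grip_width: 0.1
gripper_force: 0.0
clock: 1.43
tool_pos: [455.3, -241.9, 202.4]
eef_rot: [-3.137, -0.162, 0.002]
force: [0.1, 0.4, 0.2]
grip_width: 0.3
gripper_force: 0.0
{'clock': np.float64(1.53), 'qpos': array([-0.65,  0.2 , -0.04,  1.33, -0.  ,  2.39]), 'joint_velocities': array([ 0.  , -0.  ,  0.01,  0.  ,  0.  ,  0.  ]), 'effort': array([ 2.100e-01, -5.010e+01,  3.391e+01, -2.000e-02,  0.000e+00,
       -1.000e-02]), 'tool_pos': array([ 455.88, -242.17,  203.38]), 'eef_rot': array([3.14, 0.16, 0.  ]), 'force': array([-0.32,  0.47, -0.5 ]), 'moment': array([0.01, 0.  , 0.02]), 'gripper_force': np.float64(0.0), 'grip_width': np.float64(-0.22)}
```

View pics/c.png

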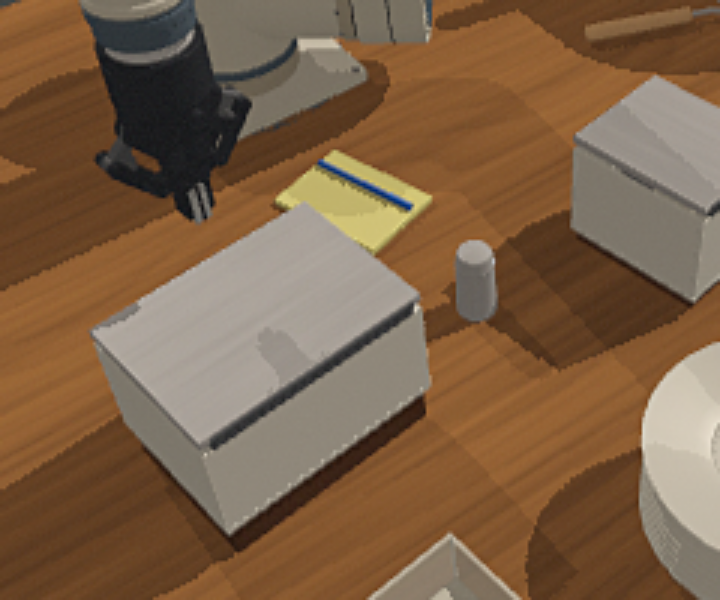

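View pics/d.png

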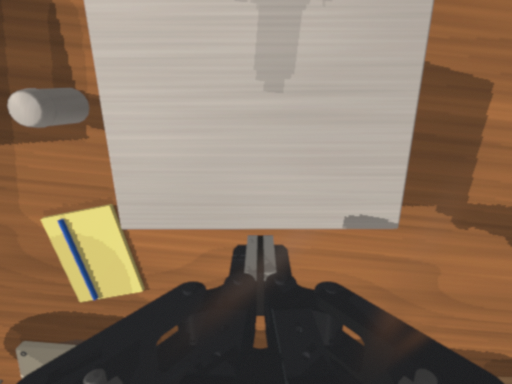

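The scene crop shows the shut fingers at about (200,215), off the lid's front side; the hinge gap is on the far side. The wrist view shows the lid's front edge at row ~229, columns 120-400, with the fingertips centred at (260,240). I'll check the edge position with the wrist depth.

Run:
```python
from plant import env
import cv2,numpy as np
s=env.read_state();c=env.capture("wrist");T=c["tool_from_camera"];R=cv2.Rodrigues(np.array(s["eef_rot"]))[0]
v,u=np.mgrid[:384,:512];z=c["z_map"].astype(float)
P=np.stack([(u-c["cx"])/c["fx"]*z,(v-c["cy"])/c["fy"]*z,z],-1)@T[:3,:3].T+T[:3,3]
W=P@R.T+s["tool_pos"]
for col in(160,210,330,380):
    k=np.where(abs(W[150:300,col,2]-166)<8)[0]+150
    print(col,k.max(),W[k.max(),col].round(1),"tool",P[k.max(),col].round(1))
print(W[100:200:40,200].round(1), s["tool_pos"])
# left/right edges
k=np.where((abs(W[200,:,2]-166)<8))[0];print(k.min(),k.max(),P[200,k.min()].round(1),P[200,k.max()].round(1))
```

```text
160 228 [ 426.5 -165.6  165.5] tool [-21.4 -79.2  37.9]
210 228 [ 430.1 -204.9  164.6] tool [-21.9 -39.8  38.8]
330 228 [ 439.7 -300.   164.2] tool [-22.1  55.8  39.2]
380 228 [ 443.8 -339.6  164.2] tool [-22.1  95.7  39.2]
[[ 526.8 -193.3  165.3]
 [ 499.3 -194.4  165.2]
 [ 469.3 -195.6  165.4]] [ 455.87932329 -242.17466785  203.38048509]
116 400 [   2.2 -110.4   37.9] [  2.4 107.1  37.3]
```

```bash
python3 -m pendant '[[[0,0,-1.2,0],[0,0,-2.2,0],[0,0,-2.8,0],[0,0,-3.2,0],[0,0,-3.4,0],[0,0,-3.5,0],[0,0,-3.55,0],[0,0,-3.6,0]]]'
python3 -m pendant '[[[0,0,-0.03,0],[0,0,-0.06,0],[0,0,-0.09,0],[0,0,-0.12,0],[0,0,-0.15,0],[0,0,-0.18,0]]]'
```

```text
clock: 2.25
tool_pos: [456.7, -241.2, 167.3]
eef_rot: [3.137, 0.164, 0.001]
force: [0.8, -0.2, 0.6]
grip_width: -0.3
gripper_force: 0.0
clock: 2.75
tool_pos: [456.5, -241.1, 165.3]
eef_rot: [-3.137, -0.164, -0.0]
force: [-0.2, 1.2, -0.9]
grip_width: 0.1
gripper_force: 0.0
```

```bash
python3 -m pendant '[[[0,0,-0.04,0],[0,0,-0.08,0],[0,0,-0.12,0],[0,0,-0.16,0],[0,0,-0.2,0]]]'
```

```text
clock: 3.17
tool_pos: [456.5, -241.1, 163.2]
eef_rot: [-3.137, -0.164, -0.0]
force: [-0.1, -1.1, -0.5]
grip_width: 0.1
gripper_force: 0.0
```

```bash
python3 -m pendant '[[[0,0,-0.04,0],[0,0,-0.08,0],[0,0,-0.12,0],[0,0,-0.15,0]]]'; python3 -m pendant '[[[0,0,-0.04,0],[0,0,-0.08,0],[0,0,-0.08,0]]]'
```

```text
clock: 3.5
tool_pos: [456.5, -241.1, 161.7]
eef_rot: [-3.137, -0.164, -0.0]
force: [0.1, -0.7, -0.6]
grip_width: 0.4
gripper_force: 0.0
clock: 3.75
tool_pos: [456.5, -241.1, 160.9]
eef_rot: [-3.137, -0.164, 0.0]
force: [0.6, 0.4, 0.2]
grip_width: -0.1
gripper_force: 0.0
```

Run:
```python
from plant import env
import cv2,numpy as np
s=env.read_state();c=env.capture("wrist");T=c["tool_from_camera"];R=cv2.Rodrigues(np.array(s["eef_rot"]))[0]
v,u=np.mgrid[:384,:512];z=c["z_map"].astype(float)
P=np.stack([(u-c["cx"])/c["fx"]*z,(v-c["cy"])/c["fy"]*z,z],-1)@T[:3,:3].T+T[:3,3]
W=P@R.T+s["tool_pos"]
for r in range(20,270,20): print(r,[W[r,k].round(1).tolist() for k in(200,340)])
print(s["force"],s["tool_pos"])
cv2.imwrite("pics/e.png",c["image"][:,:,::-1])
```

```text
20 [[568.3, -198.6, 165.1], [575.9, -269.8, 164.5]]
40 [[558.9, -199.2, 166.3], [566.6, -271.3, 165.5]]
60 [[549.5, -199.4, 165.6], [557.3, -273.3, 164.6]]
80 [[539.6, -199.7, 164.7], [547.4, -274.7, 166.6]]
100 [[529.2, -200.2, 165.2], [537.3, -276.9, 165.8]]
120 [[518.5, -200.8, 166.0], [526.6, -279.2, 164.8]]
140 [[507.2, -201.1, 165.6], [515.5, -281.3, 165.0]]
160 [[495.6, -201.7, 165.9], [503.9, -283.6, 164.8]]
180 [[483.3, -202.1, 165.8], [492.2, -285.5, 166.2]]
200 [[470.8, -202.8, 166.5], [479.6, -288.0, 166.0]]
220 [[457.2, -203.2, 165.9], [466.0, -290.8, 165.0]]
240 [[443.0, -203.7, 165.6], [451.9, -293.7, 164.5]]
260 [[323.1, -177.0, 0.5], [341.4, -358.0, -0.6]]
[0.62667894 0.4101406  0.18694673] [ 456.45893597 -241.13382851  160.89391019]
```

View pics/e.png

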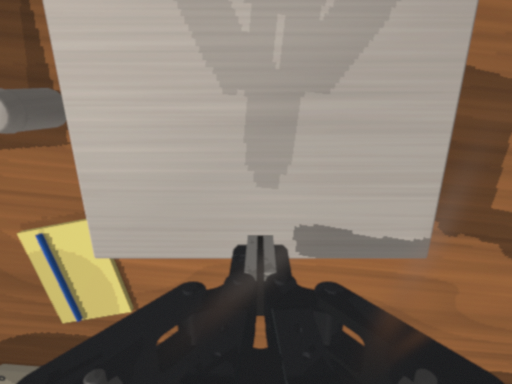

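The wrist view shows the lid still flat with its edge at row 259, and the fingertip shadow, at (268,185), is clear of the tips at (260,236). So there is no contact yet; I'll measure the fingertips in tool coordinates.

Run:
```python
from plant import env
import cv2,numpy as np
c=env.capture("wrist");T=c["tool_from_camera"]
v,u=np.mgrid[:384,:512];z=c["z_map"].astype(float)
P=np.stack([(u-c["cx"])/c["fx"]*z,(v-c["cy"])/c["fy"]*z,z],-1)@T[:3,:3].T+T[:3,3]
for r in range(228,300,4): print(r,[P[r,k].round(1).tolist() for k in(240,253,268,280)])
print(T.round(3))
c=env.capture("scene");cv2.imwrite("pics/f.png",cv2.resize(c["image"][130:270,90:240],(640,597),interpolation=cv2.INTER_CUBIC)[:,:,::-1])
```

```text
228 [[-0.7, -12.6, -5.4], [-0.9, -4.4, -4.9], [-1.0, 5.1, -4.6], [-0.6, 12.6, -5.5]]
232 [[-3.9, -12.8, -4.5], [-3.2, -4.4, -5.8], [-3.4, 5.1, -5.4], [-3.7, 12.7, -5.0]]
236 [[-6.3, -12.8, -5.3], [10.3, -3.6, -37.6], [11.1, 4.1, -39.1], [-6.4, 12.8, -5.2]]
240 [[-9.1, -12.8, -5.4], [10.4, -3.5, -42.2], [10.7, 4.0, -42.8], [-9.4, 12.8, -4.9]]
244 [[6.6, -10.3, -39.4], [10.5, -3.5, -46.4], [10.3, 3.9, -46.1], [6.2, 10.3, -38.6]]
248 [[6.5, -10.1, -43.2], [10.5, -3.4, -50.4], [10.6, 3.8, -50.5], [6.6, 10.0, -43.5]]
252 [[6.9, -9.8, -47.9], [10.1, -3.3, -53.5], [9.9, 3.7, -53.1], [5.8, 9.9, -46.0]]
256 [[6.5, -9.6, -50.9], [10.8, -3.2, -58.0], [10.3, 3.6, -57.2], [6.3, 9.5, -50.5]]
260 [[6.5, -9.4, -54.5], [10.1, -3.2, -60.3], [10.6, 3.5, -61.2], [6.0, 9.4, -53.6]]
264 [[6.2, -9.2, -57.3], [9.6, -3.1, -62.7], [10.1, 3.4, -63.5], [6.4, 9.1, -57.7]]
268 [[6.3, -9.0, -60.8], [10.9, -3.0, -67.8], [10.4, 3.3, -67.1], [6.2, 8.9, -60.7]]
272 [[11.5, -8.2, -71.6], [10.5, -2.9, -70.1], [10.8, 3.2, -70.6], [11.1, 8.1, -71.0]]
276 [[12.6, -7.9, -76.0], [8.6, -2.9, -70.2], [11.8, 3.1, -74.8], [13.0, 7.7, -76.6]]
280 [[13.5, -7.6, -79.8], [11.6, -2.8, -77.1], [11.7, 3.0, -77.3], [13.2, 7.5, -79.4]]
284 [[11.8, -7.6, -80.0], [11.4, -2.7, -79.4], [11.1, 3.0, -79.0], [11.3, 7.6, -79.2]]
288 [[11.1, -7.6, -81.5], [10.7, -2.7, -80.9], [12.0, 2.9, -82.6], [11.6, 7.4, -82.1]]
292 [[11.8, -7.3, -84.6], [10.5, -2.7, -83.0], [11.4, 2.9, -84.2], [12.1, 7.2, -85.1]]
296 [[11.3, -7.3, -86.2], [8.8, -2.7, -83.0], [11.2, 2.8, -86.1], [11.3, 7.1, -86.3]]
[[ 0.00000e+00 -9.48000e-01 -3.17000e-01  8.09330e+01]
 [ 1.00000e+00 -0.00000e+00  0.00000e+00 -1.23000e-01]
 [-0.00000e+00 -3.17000e-01  9.48000e-01 -1.75222e+02]
 [ 0.00000e+00  0.00000e+00  0.00000e+00  1.00000e+00]]
```

View pics/f.png

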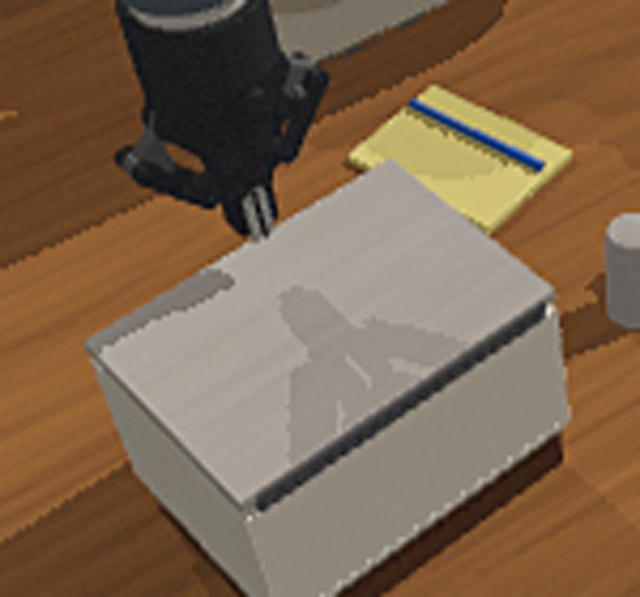

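The fingertips really end about 35 mm short of the reported TCP: the depth edge is at tool z ≈ -36, and the scene crop shows the tips still above the lid at (260,238). I'll go on down, guided by force.

```bash
python3 -m pendant '[[[0,0,-0.6,0],[0,0,-1.2,0],[0,0,-1.7,0],[0,0,-2.0,0],[0,0,-2.2,0],[0,0,-2.3,0],[0,0,-2.3,0]]]'
python3 - <<'E'
from plant import env
import cv2,numpy as np
c=env.capture("wrist");T=c["tool_from_camera"]
v,u=np.mgrid[:384,:512];z=c["z_map"].astype(float)
P=np.stack([(u-c["cx"])/c["fx"]*z,(v-c["cy"])/c["fy"]*z,z],-1)@T[:3,:3].T+T[:3,3]
for r in range(225,241,1): print(r,P[r,253].round(1).tolist(),P[r,268].round(1).tolist())
E
```

```text
clock: 4.48
tool_pos: [456.4, -241.1, 137.8]
eef_rot: [-3.137, -0.164, 0.0]
force: [0.4, 0.4, -0.5]
grip_width: 0.1
gripper_force: 0.0
225 [12.3, -3.8, -28.7] [12.3, 4.3, -28.6]
226 [11.3, -3.9, -27.8] [11.9, 4.3, -29.0]
227 [10.9, -3.8, -28.2] [10.7, 4.4, -27.7]
228 [10.3, -3.8, -28.3] [10.1, 4.4, -27.8]
229 [10.0, -3.8, -28.8] [9.8, 4.3, -28.4]
230 [9.1, -3.9, -28.2] [9.7, 4.3, -29.4]
231 [8.0, -3.9, -27.3] [8.2, 4.4, -27.5]
232 [8.2, -3.9, -28.9] [7.8, 4.4, -28.1]
233 [6.9, -3.9, -27.4] [6.9, 4.4, -27.4]
234 [6.2, -3.9, -27.3] [6.8, 4.4, -28.4]
235 [10.5, -3.7, -36.8] [10.8, 4.1, -37.5]
236 [11.0, -3.6, -39.1] [10.1, 4.1, -37.2]
237 [10.3, -3.6, -38.8] [10.3, 4.1, -38.8]
238 [10.7, -3.6, -40.6] [10.8, 4.0, -40.8]
239 [10.7, -3.6, -41.7] [10.4, 4.0, -41.1]
240 [10.4, -3.5, -42.1] [10.9, 4.0, -43.1]
```

```bash
python3 -m pendant '[[[0,0,-0.15,0],[0,0,-0.3,0],[0,0,-0.42,0],[0,0,-0.5,0],[0,0,-0.55,0],[0,0,-0.6,0]]]';python3 -m pendant '[[[0,0,-0.04,0],[0,0,-0.08,0],[0,0,-0.12,0],[0,0,-0.15,0]]]'
```

```text
clock: 5.03
tool_pos: [456.5, -241.1, 132.1]
eef_rot: [3.137, 0.164, 0.0]
force: [-1.0, 1.0, 5.3]
grip_width: -0.1
gripper_force: 2.5
clock: 5.37
tool_pos: [456.4, -241.2, 130.8]
eef_rot: [3.137, 0.164, 0.0]
force: [-1.9, 0.1, 5.7]
grip_width: 0.2
gripper_force: 2.7
```

```bash
python3 -m pendant '[[[0,0,-0.04,0],[0,0,-0.08,0],[0,0,-0.12,0]]]'
```

```text
clock: 5.62
tool_pos: [456.4, -241.2, 129.6]
eef_rot: [3.137, 0.164, 0.0]
force: [-2.5, 0.5, 4.8]
grip_width: 0.0
gripper_force: 2.6
```

```bash
python3 -m pendant '[[[0,0,-0.03,0],[0,0,-0.06,0]]]'
python3 - <<'E'
from plant import env
import cv2,numpy as np
s=env.read_state();c=env.capture("wrist");T=c["tool_from_camera"];R=cv2.Rodrigues(np.array(s["eef_rot"]))[0]
v,u=np.mgrid[:384,:512];z=c["z_map"].astype(float)
P=np.stack([(u-c["cx"])/c["fx"]*z,(v-c["cy"])/c["fy"]*z,z],-1)@T[:3,:3].T+T[:3,3]
W=P@R.T+s["tool_pos"]
th=np.radians(6);d=(W[...,:2]-[513.7,-235.1]);bx=d@[np.cos(th),np.sin(th)];by=d@[-np.sin(th),np.cos(th)]
m=(abs(by)<100)&(abs(by)>30)&(bx<50)&(bx>-78)&(abs(W[...,2]-165)<12)
k=np.polyfit(bx[m],W[...,2][m],1);print("lid slope",k,m.sum(),"z at hinge",np.polyval(k,78),s["force"])
E
```

```text
clock: 5.78
tool_pos: [456.4, -241.2, 129.0]
eef_rot: [3.137, 0.164, 0.0]
force: [-1.5, 1.1, 5.5]
grip_width: -0.3
gripper_force: 2.6
lid slope [2.91508983e-02 1.63108102e+02] 73839 z at hinge 165.38187241242647 [-1.5080572   1.07885125  5.50814148]
```

The lid is at about -0.029 rad, so it needs just a little more.

```bash
python3 -m pendant '[[[0,0,-0.03,0],[0,0,-0.06,0],[0,0,-0.06,0]]]'
```

```text
clock: 6.08
tool_pos: [456.4, -241.2, 128.4]
eef_rot: [3.137, 0.164, 0.0]
force: [-2.2, 0.3, 4.3]
grip_width: -0.0
gripper_force: 2.5
```

```bash
python3 -m pendant '[[[0,0,0.08,0],[0,0,0.18,0],[0,0,0.3,0],[0,0,0.42,0],[0,0,0.55,0],[0,0,0.7,0],[0,0,0.7,0]]]'
cat > m.py <<'E'
from plant import env
import cv2,numpy as np
s=env.read_state();c=env.capture("wrist");T=c["tool_from_camera"];R=cv2.Rodrigues(np.array(s["eef_rot"]))[0]
v,u=np.mgrid[:384,:512];z=c["z_map"].astype(float)
P=np.stack([(u-c["cx"])/c["fx"]*z,(v-c["cy"])/c["fy"]*z,z],-1)@T[:3,:3].T+T[:3,3]
W=P@R.T+s["tool_pos"]
th=np.radians(6);d=(W[...,:2]-[513.7,-235.1]);bx=d@[np.cos(th),np.sin(th)];by=d@[-np.sin(th),np.cos(th)]
m=(abs(by)<100)&(abs(by)>30)&(bx<76)&(W[...,2]>158)&(v<300)
x,y=(bx-78)[m],(W[...,2]-160.4)[m]
a=np.median(np.arctan2(y,-x)[np.hypot(x,y)>90]-np.arcsin(5/np.hypot(x,y)[np.hypot(x,y)>90]))
print("theta",a,"n",m.sum(),"rmax",np.percentile(np.hypot(x,y),99.5),"force",s["force"].round(1))
t=np.cos(th),np.sin(th);q=s["tool_pos"]
print("TCP box x",(q[:2]-[513.7,-235.1])@t,"tip z above hinge",q[2]+33-160.4)
E
python3 m.py
```

```text
clock: 6.67
tool_pos: [456.6, -241.1, 135.4]
eef_rot: [3.137, 0.164, 0.001]
force: [-0.4, 0.1, 2.3]
grip_width: -0.2
gripper_force: 1.0
theta 0.017324794853623843 n 81867 rmax 156.44749301323466 force [-0.4  0.1  2.3]
TCP box x -57.41539317683593 tip z above hinge 7.966669691734921
```

It has clicked: the lid follows the fingers at 2.3 N. I'll compute the arc to follow.

Run:
```python
import numpy as np
r=147;f=lambda t:np.array([-r*np.cos(t)+5*np.sin(t),r*np.sin(t)+5*np.cos(t)])
for t in np.arange(.02,1.26,.02):
    d=(f(t)-f(.0173))/10;print("%.2f: %.2f %.2f %.2f"%(t,d[0]*.9945,d[0]*.1045,d[1]),end=" | ")
```

```text
0.02: 0.00 0.00 0.04 | 0.04: 0.02 0.00 0.33 | 0.06: 0.05 0.00 0.63 | 0.08: 0.08 0.01 0.92 | 0.10: 0.11 0.01 1.21 | 0.12: 0.15 0.02 1.50 | 0.14: 0.20 0.02 1.79 | 0.16: 0.26 0.03 2.08 | 0.18: 0.31 0.03 2.37 | 0.20: 0.38 0.04 2.66 | 0.22: 0.45 0.05 2.94 | 0.24: 0.53 0.06 3.23 | 0.26: 0.61 0.06 3.51 | 0.28: 0.70 0.07 3.79 | 0.30: 0.79 0.08 4.07 | 0.32: 0.89 0.09 4.34 | 0.34: 0.99 0.10 4.62 | 0.36: 1.10 0.12 4.89 | 0.38: 1.22 0.13 5.16 | 0.40: 1.34 0.14 5.43 | 0.42: 1.46 0.15 5.70 | 0.44: 1.59 0.17 5.96 | 0.46: 1.73 0.18 6.22 | 0.48: 1.87 0.20 6.48 | 0.50: 2.02 0.21 6.73 | 0.52: 2.17 0.23 6.98 | 0.54: 2.33 0.24 7.23 | 0.56: 2.49 0.26 7.48 | 0.58: 2.65 0.28 7.72 | 0.60: 2.82 0.30 7.96 | 0.62: 3.00 0.32 8.19 | 0.64: 3.18 0.33 8.43 | 0.66: 3.36 0.35 8.65 | 0.68: 3.55 0.37 8.88 | 0.70: 3.75 0.39 9.10 | 0.72: 3.95 0.41 9.31 | 0.74: 4.15 0.44 9.53 | 0.76: 4.35 0.46 9.74 | 0.78: 4.57 0.48 9.94 | 0.80: 4.78 0.50 10.14 | 0.82: 5.00 0.53 10.33 | 0.84: 5.22 0.55 10.53 | 0.86: 5.45 0.57 10.71 | 0.88: 5.68 0.60 10.89 | 0.90: 5.91 0.62 11.07 | 0.92: 6.15 0.65 11.24 | 0.94: 6.39 0.67 11.41 | 0.96: 6.63 0.70 11.57 | 0.98: 6.88 0.72 11.73 | 1.00: 7.13 0.75 11.89 | 1.02: 7.38 0.78 12.03 | 1.04: 7.64 0.80 12.18 | 1.06: 7.90 0.83 12.31 | 1.08: 8.16 0.86 12.45 | 1.10: 8.42 0.88 12.57 | 1.12: 8.69 0.91 12.70 | 1.14: 8.96 0.94 12.81 | 1.16: 9.23 0.97 12.92 | 1.18: 9.50 1.00 13.03 | 1.20: 9.77 1.03 13.13 | 1.22: 10.05 1.06 13.22 | 1.24: 10.33 1.09 13.31 |
```

```bash
python3 -m pendant '[[[0.01,0,0.2,0],[0.05,0,0.5,0],[0.08,0.01,0.8,0],[0.11,0.01,1.1,0],[0.15,0.02,1.4,0],[0.2,0.02,1.7,0],[0.26,0.03,2.0,0],[0.31,0.03,2.37,0]]]'; python3 m.py
```

```text
clock: 7.38
tool_pos: [459.8, -240.8, 159.1]
eef_rot: [-3.137, -0.164, -0.0]
force: [2.4, 1.4, 1.4]
grip_width: 0.1
gripper_force: 0.8
theta 0.18370161824462503 n 76714 rmax 157.15257315019318 force [2.4 1.4 1.4]
TCP box x -54.249496986041 tip z above hinge 31.66736810591229
```

```bash
python3 -m pendant '[[[0.07,0.01,0.29,0],[0.14,0.02,0.57,0],[0.22,0.03,0.86,0],[0.3,0.03,1.14,0],[0.39,0.04,1.42,0],[0.48,0.05,1.7,0],[0.58,0.06,1.97,0],[0.68,0.07,2.25,0]]]';python3 -m pendant '[[[0.11,0.02,0.27,0],[0.23,0.03,0.54,0],[0.35,0.04,0.81,0],[0.47,0.05,1.08,0],[0.6,0.07,1.34,0],[0.74,0.08,1.6,0],[0.88,0.1,1.86,0],[1.03,0.11,2.11,0]]]'; python3 m.py
```

```text
clock: 8.1
tool_pos: [466.5, -240.1, 181.5]
eef_rot: [-3.137, -0.164, -0.0]
force: [1.6, -0.3, 0.8]
grip_width: 0.4
gripper_force: 0.6
clock: 8.77
tool_pos: [476.8, -239.0, 202.6]
eef_rot: [-3.137, -0.164, 0.0]
force: [0.8, 0.5, 0.3]
grip_width: 0.2
gripper_force: 0.5
theta 0.508935982082764 n 59126 rmax 162.47527131781717 force [0.8 0.5 0.3]
TCP box x -37.1019010127726 tip z above hinge 75.21127720012979
```

```bash
python3 -m pendant '[[[0.15,0.02,0.25,0],[0.31,0.03,0.5,0],[0.47,0.05,0.75,0],[0.63,0.07,0.99,0],[0.8,0.09,1.23,0],[0.98,0.11,1.46,0],[1.16,0.12,1.7,0],[1.34,0.14,1.92,0]]]';python3 -m pendant '[[[0.19,0.02,0.23,0],[0.39,0.04,0.45,0],[0.59,0.06,0.66,0],[0.79,0.09,0.88,0],[0.99,0.11,1.09,0],[1.21,0.13,1.29,0],[1.42,0.15,1.49,0],[1.64,0.18,1.68,0]]]'; python3 m.py
```

```text
clock: 9.48
tool_pos: [490.2, -237.6, 221.8]
eef_rot: [-3.137, -0.164, 0.0]
force: [1.0, -0.0, 0.2]
grip_width: 0.1
gripper_force: 0.4
clock: 10.15
tool_pos: [506.7, -235.8, 238.6]
eef_rot: [3.137, 0.164, -0.0]
force: [-0.4, 0.1, 0.3]
grip_width: 0.1
gripper_force: 0.3
theta 0.8320280963456124 n 44486 rmax 178.94675410238884 force [-0.4  0.1  0.3]
TCP box x -7.077448605979949 tip z above hinge 111.18239100648034
```

```bash
python3 -m pendant '[[[0.22,0.02,0.2,0],[0.45,0.04,0.38,0],[0.68,0.07,0.56,0],[0.91,0.09,0.74,0],[1.15,0.12,0.91,0],[1.39,0.14,1.08,0],[1.63,0.17,1.24,0],[1.88,0.19,1.4,0]]]';python3 -m pendant '[[[0.25,0.03,0.16,0],[0.5,0.06,0.3,0],[0.76,0.08,0.45,0],[1.02,0.11,0.58,0],[1.28,0.14,0.72,0],[1.54,0.16,0.84,0],[1.81,0.19,0.97,0],[2.08,0.22,1.08,0]]]'; python3 m.py
python3 - <<'E'
from plant import env
import cv2
c=env.capture("scene");cv2.imwrite("pics/g.png",c["image"][:,:,::-1])
E
```

```text
clock: 10.87
tool_pos: [525.5, -233.9, 252.5]
eef_rot: [3.137, 0.164, -0.0]
force: [0.5, 0.8, -0.6]
grip_width: -0.2
gripper_force: 0.2
clock: 11.53
tool_pos: [546.3, -231.7, 263.3]
eef_rot: [3.137, 0.164, -0.0]
force: [0.7, 0.3, -0.2]
grip_width: -0.4
gripper_force: 0.2
theta 1.147454439001718 n 33124 rmax 191.75330235618966 force [ 0.7  0.3 -0.2]
TCP box x 32.80477313397183 tip z above hinge 135.9071159374656
```

View pics/g.png

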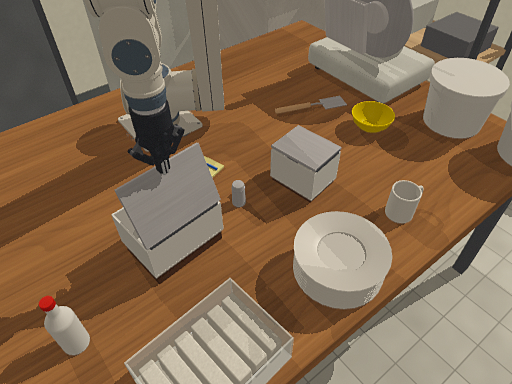

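The lid stands at about 1.15 rad with the fingers on its top face near (165,165), and the napkin box, at (305,160), is shut. I'll go on to 1.26, then withdraw up and back.

```bash
python3 -m pendant '[[[0.27,0.03,0.11,0],[0.54,0.06,0.22,0],[0.81,0.09,0.32,0],[1.09,0.12,0.41,0],[1.37,0.15,0.5,0],[1.64,0.18,0.58,0]]]';python3 -m pendant '[[[0.6,0.06,0.6,0],[1.2,0.12,2,0],[1.8,0.18,4.5,0],[2,0.2,7.5,0],[2,0.2,10,0],[2,0.2,11.5,0],[2,0.2,12,0],[2,0.2,12,0]]]';python3 -m pendant '[[[0,0,0,0],[0,0,0,0],[0,0,0,0],[0,0,0,0],[0,0,0,0],[0,0,0,0],[0,0,0,0],[0,0,0,0]]]'; python3 m.py
python3 - <<'E'
from plant import env
import cv2
c=env.capture("scene");cv2.imwrite("pics/h.png",c["image"][:,:,::-1])
E
```

```text
clock: 12.13
tool_pos: [562.8, -229.9, 269.0]
eef_rot: [-3.137, -0.164, 0.0]
force: [0.7, -0.3, -0.7]
grip_width: 0.1
gripper_force: 0.1
clock: 12.8
tool_pos: [583.0, -228.2, 389.6]
eef_rot: [3.136, 0.164, 0.002]
force: [0.5, 0.1, -0.1]
grip_width: 0.1
gripper_force: 0.0
clock: 13.47
tool_pos: [582.4, -227.9, 389.0]
eef_rot: [-3.137, -0.164, -0.0]
force: [-0.2, -0.8, 0.1]
grip_width: 0.2
gripper_force: 0.0
theta 1.4428184794341574 n 6760 rmax 159.19517002435597 force [-0.2 -0.8  0.1]
TCP box x 69.09595131783988 tip z above hinge 261.59582890349225
```

View pics/h.png

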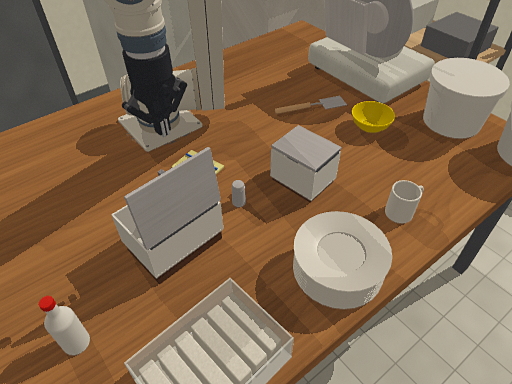

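The lid is fully open at about 1.44 rad (around (170,195)), the gripper is clear above it at (160,125), and the napkin box is shut.

```bash
python3 -c "
from plant import env
print(env.close_job())"
```

```text
the job is handed in; nothing more can be done
None
```

I opened the cutlery box and handed the job in at about 13.5 s: the latch clicked under about 5 N, I eased the lid up to about 1.26 rad before letting go, it came to rest at about 1.44 rad (fully open), and the napkin box stayed shut.

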